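Hold back the belt tensioner

TASK

Get the small belt drive ready for its belt: swing the open keeper bar fully down over the loaded idler block first. Then push the sprung tensioner arm back, away from its rest, past its ratchet click and clearly further towards its far stop, so that the pawl no longer carries it, and hold it there: finish while still holding the arm pressed back, do not let go. Leave the idler block in its pocket and the other things on the bench where they are.

Things in the scene. Friction and masses are not known exactly. Their poses are not given: they have to be found in the camera images.
- pivot (a point): top of the pivot post of the tensioner arm, 50 mm above the bench, on the fixed belt drive (aluminium plate 150 x 185 x 12 mm). Its axes are the plate's: z up, x from the plate's front edge to the back, y towards the idler block; the keeper's hinge lies 52 mm along x, 80 mm along y. The pawl in its guide lies 40 to 75 mm along +x, up to 34 mm above the bench
- tension_arm (a joint): arm's angle about the upright pivot, rad: 0 at rest on its spring, grows as its end is pushed back (counter-clockwise from above), hard stop 0.80. It points along the plate's -y at 0.35, its end 0.35 rad nearer the front (-x) at 0. Force at the post: 4 N at rest to 7 N at 0.70, and 1 N more at the tooth (0.3 to 0.5). The pawl clicks in at about 0.50; if let go, the arm would rest on it at 0.53
- post (a point): middle of the upright dark round post at the arm's free end, by which it is pushed: 14 mm thick (knob 18 mm on top), 108 mm from the pivot axis, 19 to 104 mm above the bench, this point 70 mm. Its y axis points along the arm to the pivot, x is the direction of the push. A roller (26 mm across, up to 47 mm above the bench) sits on the arm 42 mm nearer the pivot
- pawl (a joint): slide of the steel ratchet pawl, m: 0 with its nose fully out towards the hub, grows to about 0.004 as the tooth pushes it back, and springs to 0 at the click
- keeper (a joint): angle of the keeper, rad: 0 fully down on its rest post, grows as it opens upward, about 1.57 standing upright. It is stiff and stays where it is left (about 1 N at its tip moves it).
- keeper_hinge (a point): hinge axis of the keeper, 58 mm above the bench, between two dark cheeks (up to 66 mm above the bench); axes as the plate's; the hinge axis is y. Closed, the keeper points along -x.
- keeper_tip (a point): centre of the round pad (22 mm across, 8 mm thick) at the free end of the keeper, a steel bar 14 mm wide and 8 mm thick; 104 mm from the hinge axis. Closed it lies 58 mm above the bench with nothing under its outer half.
- pocket (a point): centre of the floor of the idler block's pocket, 12 mm above the bench; walls 12 mm high
- idler_block: idler block: dark steel block 35 x 35 x 18 mm with a black pulley (34 mm across) and axle on top, 39 mm high in all, loose in its pocket under the keeper; origin at the centre of its underside
- mic_sleeve: bystander: black upright tube with a copper-brown top, 36 mm across, 104 mm high; origin at the centre of its underside
- flux_bottle: bystander: small red bottle with a pink pointed cap, 36 mm across, 78 mm high; origin at the centre of its underside
- tape_roll: bystander: roll of yellow tape lying flat, 63 mm across, 19 mm high; origin at the centre of its underside
- felt_pen: bystander: black pen lying in front of the plate, 11 x 138 x 12 mm along its y; origin at the centre of its underside
- marker_white: bystander: white glue tube lying, 17 x 50 x 17 mm along its y; origin at the centre of its underside
Mind the look-alikes: they are no part of the job. Leave any green or yellow look-alike of the idler_block alone.

How it is judged:
By the outcome, as a careful person would: the job done as asked, in the order asked, and still so for the second after the job is handed in, while the arm keeps its last pose, push and grip.
It also fails if it takes over 48 s, if anything falls off the work surface, if the arm or the gripper's body presses on something with over 40 N, if the wrist force passes 120 N, or if a joint passes its speed limit or range.

ROBOT

A 7-joint arm with a two-finger parallel gripper is mounted at the origin on a cart in front of the work surface, level with it; the furniture and walls round the work are solid. World frame = base frame: x ahead of the robot, y to its left, z up, the work surface at z = 0. Lengths are in mm, angles in rad, forces in N, time in s.
With the tool pointing down it reaches from about 400 to 875 mm from the base axis. Payload 6.5 kg.
Tool frame: the origin (TCP) lies at the very end of the fingers, on their centre line; the grasp point (between the pads) lies 19 mm behind it; z points along the fingers, y is the line along which they close (so a half turn about z gives the same grasp; the last joint's range is limited). The gripper opens to 85 mm and grips with 20 to 120 N. Pads are 22 mm wide; open, the fingers measure 114 mm over their backs; the gripper's body (76 mm by 85 mm) begins 54 mm behind the grasp point. The pads swing forward as they close: fully open they stand 13 mm farther back than shut.
Start: joints at [-1.336, 0.536, -0.004, 1.538, 0.003, 1.067, -0.071], TCP at [192.58, 620.808, 231.29] pointing down, gripper open.
Joint ranges: [-2.7, 2.7], [-0.37, 2.16], [-1.27, 1.26], [0.24, 2.4], [-1.31, 4.45], [0.19, 1.91], [-2.76, 2.76]. Speed limits (rad/s): [2.39, 2.39, 3.14, 3.14, 3.14, 3.14, 3.14].

INTERFACE

Orientations are given as a rotation vector (axis times angle).
In Python, from cell import env, cams, job gives the robot as it stands. The module is installed in compiled form; this text tells all that it offers.
- The arm moves only by the tool carry_out, never from a script. Its argument "plan" is a list of rows, each an object of numbers: "x", "y", "z": the shift along the tool's x, y, z in cm; "wx", "wy", "wz": the turn, a rotation vector about the tool's x, y, z in degrees; "grip": the gripper command: -1 is shut, 1 is fully open, values between are in proportion. A call has 1 to 20 rows; each row shifts and turns the commanded pose from where the row before left it, along the tool's axes as they then stand; what a row does not reach is not made up. A row lasts 1/12 s, in which the tool goes at most 41.7 mm and 7.16 degrees, less where a joint would pass 70% of its speed; a pose out of reach is approached as far as the arm can. A call is refused whole if a number of a shift passes 4.17 or a number of a turn 7.16, either way. A call with a gripper value outside its range is refused whole. The fingers move at their own pace and stop on an object; the grip force is fixed at half the most. Time passes only in rows, so rows that do not move let the fingers close. It gives the time, the measured TCP pose, the force, the opening and the grip force at its end, in the units of the state.
- env.get_state(): the state, without advancing time (a new reading comes with each control period).
- cams.get_image(name): name is "side" or "top"; returns the picture (400x640x3 uint8, blue, green, red); there is no depth.
- cams.calibration(name): a dict with "K" (3x3 intrinsics, pixels), "R" (3x3) and "t" (3): a world point X has camera coordinates R X + t. Camera axes: x right, y down, z forward; pixel columns grow to the right and rows downward; lengths in mm; the calibration is good to about 2 mm. A picture is of the moment at which its call begins. calibration takes no time and is no camera call.
- job.finish_job(): hands the job in; it is judged then, once.
Trained networks look in the newest picture that a camera, given by its name, has taken for a name from the list of things; names that differ only in an ending like _2 or _b are one class to them, and where a whole thing is asked for, a point or a joint stands for the part that bears it (a point fixed in the world has none). Each returns a list of dicts, best first, with "confidence" (0 to 1); they miss things now and then, are a little off and sometimes report something else, mostly with a low value. They report only what shows in the picture. A call takes as long as a camera call. They do not tell look-alikes from the thing itself.
- cams.spot_in(label, camera): "at" ([row, column] in pixels, amid what is visible of it).
- cams.masks_of(label, camera): "mask" (400x640 bool, what is visible of it) and "at" ([row, column] in pixels, amid what is visible of it).
- cams.spot_point(label, camera): "at" ([row, column] in pixels: a listed point, or the origin of a listed thing).
The state is a dict: "time": time; "joint_pos": joint angles; "dq": joint speeds; "joint_efforts": joint torques, N m; "tool_pos": TCP position; "orientation": TCP orientation; "wrist_force": force on the tool from outside, world axes, zero at the start; "ft_torque": the same for the moment, N m; "grip_width": finger opening in mm; "grasp_force": force on a finger pad.
Only numpy, scipy, OpenCV 4.12 (cv2) and the standard library are available. Lean on these libraries where they do the work, as an engineer would, in place of code of your own. Each camera call takes 0.05 s, during which the arm holds its last target. There are 200 camera calls.

## Working session

There is one attempt and no reset: what is moved stays moved. The work goes in short steps, Python scripts to look and compute and a tool call to move; the robot and the scene stay as the last step left them, time stands still between calls to the robot, and variables do not carry over. Pictures are saved under pics/ and viewed, at most 10 in all, crops included, and the job is handed in when it is done.

Besides the shell and the picture viewer there is one more tool, called after ">>>" as name(argument=value, ...), one argument or row to a line, values as JSON. carry_out: Moves the arm, as the interface text tells. Its arguments: {"type":"object","properties":{"plan":{"type":"array"}},"required":["plan"]}

```bash
mkdir -p pics; cat > h.py <<'E'
import numpy as np, cv2
from cell import env, cams, job
from scipy.spatial.transform import Rotation as Ro
def ray(cam,at):
    c=cams.calibration(cam);K,R,t=[np.array(c[k],float) for k in 'KRt']
    t=t.ravel();d=R.T@np.linalg.inv(K)@np.array([at[1],at[0],1.]);o=-R.T@t
    return o,d/np.linalg.norm(d)
def atz(cam,at,z):
    o,d=ray(cam,at);return o+d*(z-o[2])/d[2]
def tri(a,b):
    (o1,d1),(o2,d2)=ray('side',a),ray('top',b)
    A=np.stack([d1,-d2],1);s=np.linalg.lstsq(A,o2-o1,rcond=None)[0]
    p,q=o1+s[0]*d1,o2+s[1]*d2;return (p+q)/2,np.linalg.norm(p-q)
def px(cam,X):
    c=cams.calibration(cam);K,R,t=[np.array(c[k],float) for k in 'KRt']
    v=K@(R@np.array(X,float)+t.ravel());return v[1]/v[2],v[0]/v[2]
E
python3 - <<'E'
from h import *
np.set_printoptions(precision=1,suppress=True)
s=env.get_state();print(s)
for c in ('side','top'):
    cv2.imwrite(f'pics/{c}0.png',cams.get_image(c)); o,d=ray(c,[200,320]);print(c,o,d)
r={}
for n in ['pivot','post','keeper_hinge','keeper_tip','pocket','idler_block','mic_sleeve','flux_bottle','tape_roll','felt_pen','marker_white']:
    for c in ('side','top'):
        l=cams.spot_point(n,c);r[n,c]=l
        print(n,c,[(np.round(x['at'],1),round(x['confidence'],2)) for x in l[:3]])
    if r[n,'side'] and r[n,'top']: print('   ',*tri(r[n,'side'][0]['at'],r[n,'top'][0]['at']))
E
```

```text
{'time': 0.0, 'joint_pos': array([-1.3,  0.5, -0. ,  1.5,  0. ,  1.1, -0.1]), 'dq': array([-0.,  0., -0.,  0., -0., -0., -0.]), 'joint_efforts': array([  0. , -58.3,   1. , -25.9,   0. ,   0. ,   0. ]), 'tool_pos': array([192.4, 620.2, 230.4]), 'orientation': array([-0.5, -3.1,  0. ]), 'wrist_force': array([-0.2,  0.1, -0.5]), 'ft_torque': array([-0. ,  0. , -0.1]), 'grasp_force': 0.0, 'grip_width': 85.59604517600607}
side [513.5 558.7 568.9] [ 0.  -0.8 -0.6]
top [ 472.7 -113.3  923.7] [ 0.1 -0.1 -1. ]
pivot side [(array([205. , 345.7]), 0.64)]
pivot top [(array([236.2, 318.4]), 0.87), (array([236.2, 369.9]), 0.27)]
    [ 492.2 -154.1   50.2] 9.607596110518417
post side [(array([173.6, 343.9]), 0.74)]
post top [(array([237.4, 367.3]), 0.8)]
    [ 493.1 -260.7   66.6] 2.8328273107577298
keeper_hinge side [(array([254.4, 295.2]), 0.63), (array([229.3, 329. ]), 0.62)]
keeper_hinge top [(array([232.1, 278.3]), 0.77)]
    [550.5 -58.2 -13.1] 85.31459613127161
keeper_tip side [(array([188. , 359.8]), 0.78)]
keeper_tip top []
pocket side [(array([239.5, 356.5]), 0.65)]
pocket top [(array([2
[... 419 characters left out ...]
p [(array([191.3, 294.8]), 0.54)]
    [ 608.3 -100.3    5.2] 9.525481152265042
flux_bottle side [(array([256.8, 294.1]), 0.67)]
flux_bottle top [(array([197.3, 271.1]), 0.51)]
    [592.3 -44.   -8.7] 3.703793022754242
tape_roll side [(array([181.7, 327.9]), 0.65)]
tape_roll top [(array([222.1, 391.7]), 0.84)]
    [ 532.3 -331.8   -3.9] 1.2128912557836304
felt_pen side [(array([220.5, 384.1]), 0.75), (array([237.8, 290.2]), 0.45)]
felt_pen top [(array([280.6, 326.8]), 0.65), (array([224.4, 393.7]), 0.36)]
    [ 394.6 -177.2   -9. ] 0.6229896749808922
marker_white side [(array([192.4, 294.3]), 0.66)]
marker_white top [(array([186. , 374.1]), 0.44)]
    [ 620.1 -292.6  -14.9] 2.4288921863835795
```

```bash
python3 - <<'E'
import cv2
a=cv2.imread('pics/side0.png');b=cv2.imread('pics/top0.png')
cv2.imwrite('pics/side0c.png',cv2.resize(a[120:320,220:460],(720,600),interpolation=cv2.INTER_CUBIC))
cv2.imwrite('pics/top0c.png',cv2.resize(b[130:300,210:420],(741,600),interpolation=cv2.INTER_CUBIC))
E
```

```text
(no output)
```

View pics/side0c.png

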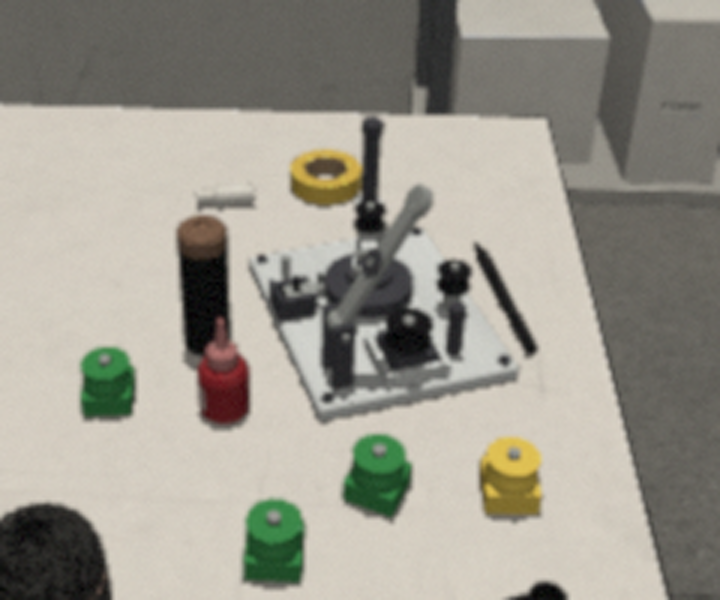

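View pics/top0c.png

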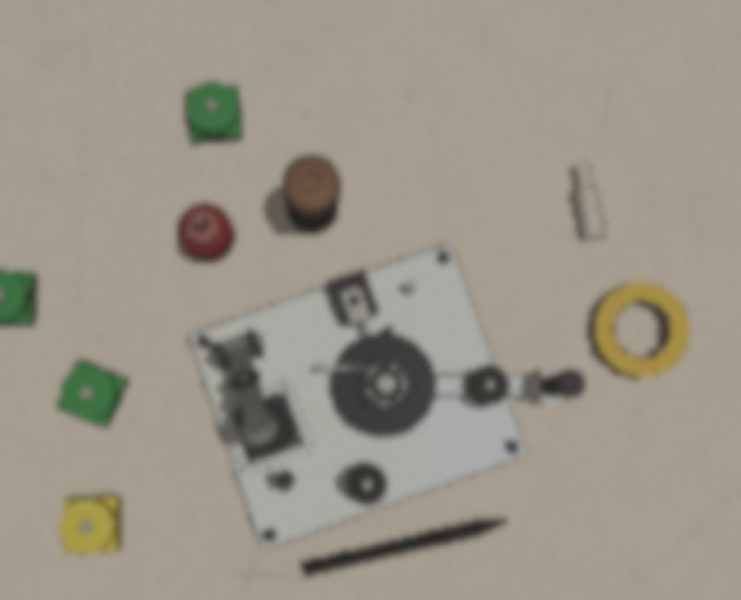

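The side crop shows the keeper open, with its hinge at crop (340,320) and tip at (420,198). The arm post stands at crop (372,120–200). In the top crop the plate is turned about +19°, its corners are at (443,245), (190,335), (262,545) and (522,458), and the arm points along −y. The networks put the post top well, but their keeper hinge in the side view is wrong.

```bash
cat >> h.py <<'E'
from scipy.optimize import least_squares
E
python3 - <<'E'
from h import *
np.set_printoptions(precision=1,suppress=True)
top=lambda u,v:[130+v*170/600,210+u*210/741]
side=lambda u,v:[120+v/3,220+u/3]
for c in [(443,245),(190,335),(262,545),(522,458)]: print('corner',atz('top',top(*c),12))
print('pivot',atz('top',[236.2,318.4],50),atz('side',[205,345.7],50))
print('post',atz('top',[237.4,367.3],70),atz('side',[173.6,343.9],70))
print('posttop',atz('top',top(570,383),104),atz('side',side(372,122),104))
print('hinge',atz('top',[232.1,278.3],58),atz('side',[229.3,329],58))
# fit: px,py,yaw,keeper,tension, camera offsets (2 mm-ish: shift per cam)
W=lambda p,l:[p[0]+np.cos(p[2])*l[0]-np.sin(p[2])*l[1],p[1]+np.sin(p[2])*l[0]+np.cos(p[2])*l[1],l[2]]
# plate corner centre offset unknown -> cx,cy
def pts(p):
    k,a=p[3],p[4];cx,cy=p[5],p[6];ang=-np.pi/2+a-.35
    return {'pivot':(0,0,50),'post':(108*np.cos(ang),108*np.sin(ang),70),'ptop':(108*np.cos(ang),108*np.sin(ang),104),'hinge':(52,80,58),
     'tip':(52-104*np.cos(k),80,58+104*np.sin(k)),
     'c1':(cx+75,cy-92.5,12),'c2':(cx+75,cy+92.5,12),'c3':(cx-75,cy+92.5,12),'c4':(cx-75,cy-92.5,12)}
obs=[('top','pivot',[236.2,318.4]),('side','pivot',[205,345.7]),('top','post',[237.4,367.3]),('side','post',[173.6,343.9]),
('top','hinge',[232.1,278.3]),('side','hinge',[229.3,329]),('side','tip',[188,359.8]),
('top','c1',top(443,245)),('top','c2',top(190,335)),('top','c3',top(262,545)),('top','c4',top(522,458)),
('side','c2',side(322,412)),('side','c3',side(518,370)),('side','c1',side(250,258))]
def res(p,full=False):
    P=pts(p);r=[np.subtract(px(c,W(p,P[n])),a)+(p[7:9] if c=='side' else 0) for c,n,a in obs]
    return r if full else np.concatenate([np.ravel(r),(p[7:9])/3])
s=least_squares(res,[492,-154,.33,1.1,0,0,0,0,0],loss='soft_l1')
p=s.x;print(p[:2],np.round(p[2:5],3),p[5:])
for (c,n,a),r in zip(obs,res(p,True)): print(c,n,np.round(r,1))
for n,l in pts(p).items(): print(n,np.array(W(p,l)))
np.save('p.npy',p)
E
```

```text
corner [ 584.3 -196.1   12. ]
corner [523.4 -30.   12. ]
corner [388.1 -78.7  12. ]
corner [ 444.2 -247.9   12. ]
pivot [ 497.  -154.4   50. ] [ 487.4 -153.8   50. ]
post [ 494.4 -260.2   70. ] [ 491.8 -255.1   70. ]
posttop [ 491.2 -263.3  104. ] [ 492.8 -258.3  104. ]
hinge [505.3 -66.   58. ] [522.2 -57.6  58. ]
[ 492.2 -154.6] [0.3 1.  0. ] [-1.6 17.3  0.9 -0.1]
top pivot [2.2 0.1]
side pivot [ 0.6 -2.2]
top post [0.6 1.1]
side post [-0.7 -0.7]
top hinge [-4.2 -1.8]
side hinge [-0.3  3.8]
side tip [ 0.2 -0.1]
top c1 [-0.9  2.1]
top c2 [-0.6 -1.5]
top c3 [ 2.1 -0.9]
top c4 [-0.4  1.4]
side c2 [ 0.2 -0.4]
side c3 [-0.   1.7]
side c1 [-0.1  0.1]
pivot [ 492.2 -154.6   50. ]
post [ 493.2 -262.6   70. ]
ptop [ 493.2 -262.6  104. ]
hinge [514.5 -61.8  58. ]
tip [464.6 -79.5 147.5]
c1 [ 586.5 -200.9   12. ]
c2 [524.7 -26.6  12. ]
c3 [383.4 -76.7  12. ]
c4 [ 445.2 -251.    12. ]
```

```bash
cat >> h.py <<'E'
def fr():
    p=np.load('p.npy');return p,np.array([[np.cos(p[2]),-np.sin(p[2])],[np.sin(p[2]),np.cos(p[2])]])
def kp(f,s):  # TCP for keeper push, plate coords
    p,A=fr();x,z=52-s*np.cos(f)+4*np.sin(f)+11,58+s*np.sin(f)+4*np.cos(f)
    return np.r_[p[:2]+A@[x,80],z]
def delta(w):  # tool-axis shift (cm) from measured pose to w, and yaw error of tool x to -plate x (deg, about tool z)
    s=env.get_state();R=Ro.from_rotvec(s['orientation']).as_matrix();p,A=fr()
    return R.T@(np.array(w)-s['tool_pos'])/10, np.degrees(Ro.from_matrix(R.T@np.c_[np.r_[-A[:,0],0],np.r_[A[:,1],0],[0,0,-1]]).as_rotvec())
E
python3 - <<'E'
from h import *
np.set_printoptions(precision=3,suppress=True)
p,_=fr();print(p[2:5],kp(1.25,90)); print(delta(kp(1.25,90)))
E
```

```text
[0.341 1.036 0.018] [501.711 -66.356 144.67 ]
(array([-49.883, -56.472,   8.662]), array([ -0.002,  -0.   , -36.75 ]))
```

>>> carry_out(
  plan=[
    {"wz": -6.2,"grip": -1},
    {"wz": -6.2,"grip": -1},
    {"wz": -6.2,"grip": -1},
    {"wz": -6.2,"grip": -1},
    {"wz": -6.2,"grip": -1},
    {"wz": -6.2,"grip": -1},
  ],
)

```text
$.plan[0]: bad value
```

```bash
python3 - <<'E'
from h import *
np.set_printoptions(precision=2,suppress=True)
print(env.get_state()); w=kp(1.3,90);w[2]=225;print(w,*delta(w))
E
```

```text
{'time': 1.2, 'joint_pos': array([-1.34,  0.54, -0.  ,  1.54,  0.  ,  1.07, -0.07]), 'dq': array([ 0., -0.,  0.,  0.,  0., -0., -0.]), 'joint_efforts': array([ -0.  , -58.33,   1.05, -25.94,   0.01,   0.  ,   0.  ]), 'tool_pos': array([192.58, 620.8 , 231.27]), 'orientation': array([ 0.47,  3.11, -0.  ]), 'wrist_force': array([-0.15,  0.44, -0.23]), 'ft_torque': array([-0.05,  0.01, -0.01]), 'grasp_force': 0.0, 'grip_width': 85.18722161294275}
[505.82 -64.9  225.  ] [-50.23 -56.21   0.63] [ -0.    -0.   -36.75]
```

>>> carry_out(
  plan=[
    {"x": 0,"y": 0,"z": 0,"wx": 0,"wy": 0,"wz": -6.1,"grip": -1},
    {"x": 0,"y": 0,"z": 0,"wx": 0,"wy": 0,"wz": -6.1,"grip": -1},
    {"x": 0,"y": 0,"z": 0,"wx": 0,"wy": 0,"wz": -6.1,"grip": -1},
    {"x": 0,"y": 0,"z": 0,"wx": 0,"wy": 0,"wz": -6.1,"grip": -1},
    {"x": 0,"y": 0,"z": 0,"wx": 0,"wy": 0,"wz": -6.1,"grip": -1},
    {"x": 0,"y": 0,"z": 0,"wx": 0,"wy": 0,"wz": -6.1,"grip": -1},
  ],
)

```text
time: 1.7
tool_pos: [192.6, 620.8, 231.3]
orientation: [-0.537, 3.095, -0.0]
wrist_force: [-0.1, 0.7, -0.6]
grip_width: 12.2
grasp_force: 0.0
```

```bash
python3 - <<'E'
from h import *
np.set_printoptions(precision=2,suppress=True)
w=kp(1.3,90);w[2]=225;print(w,*delta(w))
E
```

```text
[505.82 -64.9  225.  ] [ -6.41 -75.11   0.63] [-0.    0.    0.16]
```

>>> carry_out(
  plan=[
    {"x": -0.25,"y": -2.9,"z": 0,"wx": 0,"wy": 0,"wz": 0,"grip": -1},
    {"x": -0.25,"y": -2.9,"z": 0,"wx": 0,"wy": 0,"wz": 0,"grip": -1},
    {"x": -0.25,"y": -2.9,"z": 0,"wx": 0,"wy": 0,"wz": 0,"grip": -1},
    {"x": -0.25,"y": -2.9,"z": 0,"wx": 0,"wy": 0,"wz": 0,"grip": -1},
    {"x": -0.25,"y": -2.9,"z": 0,"wx": 0,"wy": 0,"wz": 0,"grip": -1},
    {"x": -0.25,"y": -2.9,"z": 0,"wx": 0,"wy": 0,"wz": 0,"grip": -1},
    {"x": -0.25,"y": -2.9,"z": 0,"wx": 0,"wy": 0,"wz": 0,"grip": -1},
    {"x": -0.25,"y": -2.9,"z": 0,"wx": 0,"wy": 0,"wz": 0,"grip": -1},
    {"x": -0.25,"y": -2.9,"z": 0,"wx": 0,"wy": 0,"wz": 0,"grip": -1},
    {"x": -0.25,"y": -2.9,"z": 0,"wx": 0,"wy": 0,"wz": 0,"grip": -1},
    {"x": -0.25,"y": -2.9,"z": 0,"wx": 0,"wy": 0,"wz": 0,"grip": -1},
    {"x": -0.25,"y": -2.9,"z": 0,"wx": 0,"wy": 0,"wz": 0,"grip": -1},
    {"x": -0.25,"y": -2.9,"z": 0,"wx": 0,"wy": 0,"wz": 0,"grip": -1},
    {"x": -0.25,"y": -2.9,"z": 0,"wx": 0,"wy": 0,"wz": 0,"grip": -1},
    {"x": -0.25,"y": -2.9,"z": 0,"wx": 0,"wy": 0,"wz": 0,"grip": -1},
    {"x": -0.25,"y": -2.9,"z": 0,"wx": 0,"wy": 0,"wz": 0,"grip": -1},
    {"x": -0.25,"y": -2.9,"z": 0,"wx": 0,"wy": 0,"wz": 0,"grip": -1},
    {"x": -0.25,"y": -2.9,"z": 0,"wx": 0,"wy": 0,"wz": 0,"grip": -1},
    {"x": -0.25,"y": -2.9,"z": 0,"wx": 0,"wy": 0,"wz": 0,"grip": -1},
    {"x": -0.25,"y": -2.9,"z": 0,"wx": 0,"wy": 0,"wz": 0,"grip": -1},
  ],
)

```text
time: 3.37
tool_pos: [432.6, 88.9, 231.6]
orientation: [-0.528, 3.096, 0.0]
wrist_force: [1.2, 0.4, 0.2]
grip_width: -0.2
grasp_force: 0.0
```

```bash
python3 - <<'E'
from h import *
np.set_printoptions(precision=2,suppress=True)
for f,s in [(1.3,90),(1.15,90),(1.04,90),(.9,91),(.75,92),(.6,94),(.45,95),(.3,97),(.15,98),(0,100)]: print(f,delta(kp(f,s)))
a=cams.get_image('side');cams.get_image('top')
cv2.imwrite('pics/side1c.png',cv2.resize(a[100:300,240:460],(660,600),interpolation=cv2.INTER_CUBIC))
for n in ['keeper_tip','keeper_hinge','pivot']:
  for c in ('side','top'): print(n,c,[(np.round(x['at'],1),round(x['confidence'],2)) for x in cams.spot_point(n,c)[:3]])
E
```

```text
1.3 (array([ -1.8 , -16.94,   8.58]), array([ 0.  ,  0.04, -0.15]))
1.15 (array([ -0.51, -16.94,   8.98]), array([ 0.  ,  0.04, -0.15]))
1.04 (array([  0.39, -16.94,   9.4 ]), array([ 0.  ,  0.04, -0.15]))
0.9 (array([  1.52, -16.94,   9.98]), array([ 0.  ,  0.04, -0.15]))
0.75 (array([  2.64, -16.95,  10.79]), array([ 0.  ,  0.04, -0.15]))
0.6 (array([  3.71, -16.95,  11.72]), array([ 0.  ,  0.04, -0.15]))
0.45 (array([  4.56, -16.95,  12.86]), array([ 0.  ,  0.04, -0.15]))
0.3 (array([  5.33, -16.95,  14.11]), array([ 0.  ,  0.04, -0.15]))
0.15 (array([  5.81, -16.96,  15.5 ]), array([ 0.  ,  0.04, -0.15]))
0 (array([  6.18, -16.96,  16.96]), array([ 0.  ,  0.04, -0.15]))
keeper_tip side [(array([187.3, 360.5]), 0.56), (array([239.9, 359.2]), 0.29)]
keeper_tip top [(array([254.1, 280.1]), 0.66)]
keeper_hinge side [(array([226.2, 329.4]), 0.88)]
keeper_hinge top [(array([232.1, 277.7]), 0.75)]
pivot side [(array([205.4, 345.5]), 0.81)]
pivot top [(array([236. , 316.9]), 0.84)]
```

View pics/side1c.png

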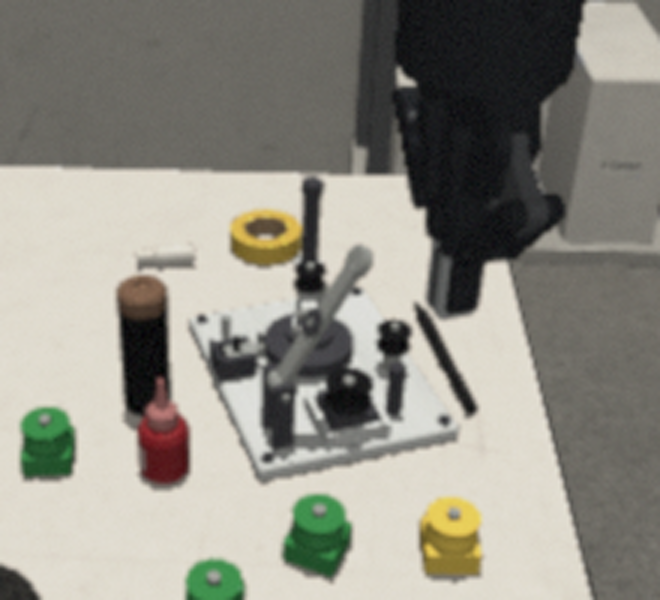

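```bash
python3 - <<'E'
from h import *
np.set_printoptions(precision=2,suppress=True)
print('tip',tri([187.3,360.5],[254.1,280.1]),'hinge',tri([226.2,329.4],[232.1,277.7]),'pivot',tri([205.2,345.6],[236.1,317.6]))
p,A=fr();print('tip model',np.r_[p[:2]+A@[52-104*np.cos(p[3]),80],58+104*np.sin(p[3])])
# finger tip check vs the camera
print('tcp px',px('side',env.get_state()['tool_pos']), 'seen approx',(100+312/3,240+456/3))
E
```

```text
tip (array([461.31, -75.29, 150.3 ]), np.float64(4.4783479917503985)) hinge (array([513.45, -64.89,  59.73]), np.float64(16.448066155569162)) pivot (array([ 492.43, -152.28,   50.91]), np.float64(9.531867054801468))
tip model [464.57 -79.52 147.49]
tcp px (np.float64(204.79938175866963), np.float64(390.2243212561267)) seen approx (204.0, 392.0)
```

The picture shows the keeper tip at crop (360,260), and the model matches to about 4 mm. Now the approach behind the keeper.

>>> carry_out(
  plan=[
    {"x": -0.4,"y": -2.8,"z": 0,"wx": 0,"wy": 0,"wz": 0,"grip": -1},
    {"x": -0.4,"y": -2.8,"z": 0,"wx": 0,"wy": 0,"wz": 0,"grip": -1},
    {"x": -0.4,"y": -2.8,"z": 0,"wx": 0,"wy": 0,"wz": 0,"grip": -1},
    {"x": -0.4,"y": -2.8,"z": 0,"wx": 0,"wy": 0,"wz": 0,"grip": -1},
    {"x": -0.4,"y": -2.8,"z": 0,"wx": 0,"wy": 0,"wz": 0,"grip": -1},
    {"x": -0.3,"y": -2.7,"z": 0,"wx": 0,"wy": 0,"wz": 0,"grip": -1},
    {"x": 0,"y": 0,"z": 0,"wx": 0,"wy": 0,"wz": 0,"grip": -1},
    {"x": 0,"y": 0,"z": 2.1,"wx": 0,"wy": 0,"wz": 0,"grip": -1},
    {"x": 0,"y": 0,"z": 2.1,"wx": 0,"wy": 0,"wz": 0,"grip": -1},
    {"x": 0,"y": 0,"z": 2.2,"wx": 0,"wy": 0,"wz": 0,"grip": -1},
    {"x": 0,"y": 0,"z": 2.2,"wx": 0,"wy": 0,"wz": 0,"grip": -1},
    {"x": 0.5,"y": 0,"z": 0,"wx": 0,"wy": 0,"wz": 0,"grip": -1},
    {"x": 0,"y": 0,"z": 0,"wx": 0,"wy": 0,"wz": 0,"grip": -1},
  ],
)

```text
time: 4.85
tool_pos: [502.6, -60.8, 144.7]
orientation: [0.529, -3.093, -0.001]
wrist_force: [-0.5, 0.3, 0.8]
grip_width: -0.4
grasp_force: 0.0
```

```bash
python3 - <<'E'
from h import *
np.set_printoptions(precision=2,suppress=True)
for f,s in [(1.3,90),(1.04,90),(0,100)]: print(f,delta(kp(f,s)))
E
```

```text
1.3 (array([-0.16, -0.5 , -0.11]), array([ 0.08, -0.19, -0.1 ]))
1.04 (array([ 2.02, -0.5 ,  0.71]), array([ 0.08, -0.19, -0.1 ]))
0 (array([ 7.79, -0.52,  8.29]), array([ 0.08, -0.19, -0.1 ]))
```

>>> carry_out(
  plan=[
    {"x": 0.65,"y": -0.1,"z": 0.2,"wx": 0,"wy": 0,"wz": 0,"grip": -1},
    {"x": 0.65,"y": -0.1,"z": 0.2,"wx": 0,"wy": 0,"wz": 0,"grip": -1},
    {"x": 0.45,"y": 0,"z": 0.2,"wx": 0,"wy": 0,"wz": 0,"grip": -1},
    {"x": 0.45,"y": 0,"z": 0.2,"wx": 0,"wy": 0,"wz": 0,"grip": -1},
    {"x": 0.55,"y": 0,"z": 0.3,"wx": 0,"wy": 0,"wz": 0,"grip": -1},
    {"x": 0.55,"y": 0,"z": 0.3,"wx": 0,"wy": 0,"wz": 0,"grip": -1},
    {"x": 0.55,"y": 0,"z": 0.4,"wx": 0,"wy": 0,"wz": 0,"grip": -1},
    {"x": 0.55,"y": 0,"z": 0.4,"wx": 0,"wy": 0,"wz": 0,"grip": -1},
    {"x": 0.55,"y": 0,"z": 0.5,"wx": 0,"wy": 0,"wz": 0,"grip": -1},
    {"x": 0.55,"y": 0,"z": 0.5,"wx": 0,"wy": 0,"wz": 0,"grip": -1},
    {"x": 0.4,"y": 0,"z": 0.6,"wx": 0,"wy": 0,"wz": 0,"grip": -1},
    {"x": 0.4,"y": 0,"z": 0.6,"wx": 0,"wy": 0,"wz": 0,"grip": -1},
    {"x": 0.3,"y": 0,"z": 0.6,"wx": 0,"wy": 0,"wz": 0,"grip": -1},
    {"x": 0.3,"y": 0,"z": 0.6,"wx": 0,"wy": 0,"wz": 0,"grip": -1},
  ],
)

```text
time: 6.02
tool_pos: [439.7, -86.2, 88.6]
orientation: [0.528, -3.097, 0.0]
wrist_force: [0.2, -0.2, 0.7]
grip_width: 0.3
grasp_force: 0.2
```

```bash
python3 - <<'E'
from h import *
np.set_printoptions(precision=2,suppress=True)
for f,s in [(.3,97),(0,100)]: print(f,delta(kp(f,s)))
a=cams.get_image('side')
cv2.imwrite('pics/side2c.png',cv2.resize(a[100:300,240:460],(660,600),interpolation=cv2.INTER_CUBIC))
E
```

```text
0.3 (array([ 0.18, -0.2 , -0.19]), array([ 0.  , -0.01, -0.15]))
0 (array([ 1.03, -0.2 ,  2.66]), array([ 0.  , -0.01, -0.15]))
```

View pics/side2c.png

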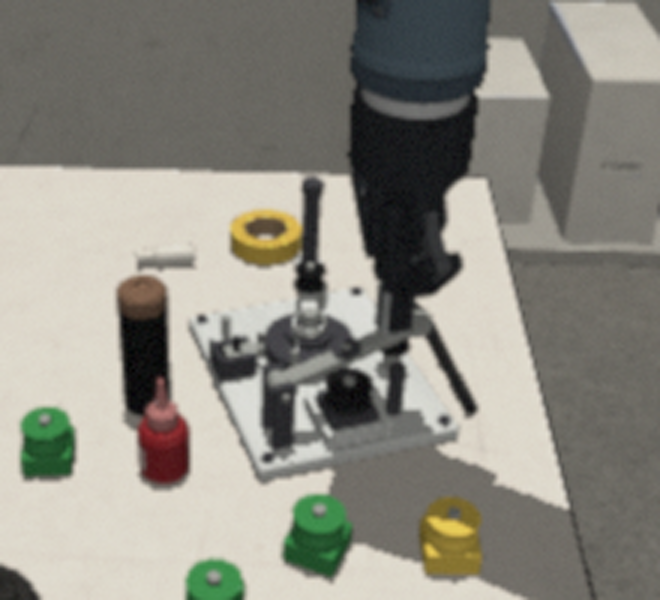

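The bar is at about 0.3 rad, with the finger on its top near the tip at crop (400,325). The dark knob below it is the separate post. I keep pressing down.

>>> carry_out(
  plan=[
    {"x": 0.25,"y": -0.1,"z": 0.45,"wx": 0,"wy": 0,"wz": 0,"grip": -1},
    {"x": 0.2,"y": 0,"z": 0.45,"wx": 0,"wy": 0,"wz": 0,"grip": -1},
    {"x": 0.2,"y": 0,"z": 0.45,"wx": 0,"wy": 0,"wz": 0,"grip": -1},
    {"x": 0.15,"y": 0,"z": 0.45,"wx": 0,"wy": 0,"wz": 0,"grip": -1},
    {"x": 0.1,"y": 0,"z": 0.4,"wx": 0,"wy": 0,"wz": 0,"grip": -1},
    {"x": 0.1,"y": 0,"z": 0.4,"wx": 0,"wy": 0,"wz": 0,"grip": -1},
    {"x": 0,"y": 0,"z": 0.2,"wx": 0,"wy": 0,"wz": 0,"grip": -1},
    {"x": 0,"y": 0,"z": 0,"wx": 0,"wy": 0,"wz": 0,"grip": -1},
  ],
)

```text
time: 6.73
tool_pos: [430.7, -90.5, 61.7]
orientation: [0.528, -3.096, -0.001]
wrist_force: [-3.7, 0.4, 14.9]
grip_width: 0.2
grasp_force: 6.9
```

Contact at z = 61.7 with 15 N means the keeper is on its rest (its top is at 62). Now I lift off and turn for the arm post.

>>> carry_out(
  plan=[
    {"x": 0,"y": 0,"z": -1.0,"wx": 0,"wy": 0,"wz": 0,"grip": -1},
    {"x": 0,"y": 0,"z": -3.0,"wx": 0,"wy": 0,"wz": 0,"grip": -1},
    {"x": 0,"y": 0,"z": -3.0,"wx": 0,"wy": 0,"wz": 0,"grip": -1},
    {"x": 0,"y": 0,"z": -3.0,"wx": 0,"wy": 0,"wz": 0,"grip": -1},
    {"x": 0,"y": 0,"z": 0,"wx": 0,"wy": 0,"wz": 6.5,"grip": -1},
    {"x": 0,"y": 0,"z": 0,"wx": 0,"wy": 0,"wz": 6.5,"grip": -1},
    {"x": 0,"y": 0,"z": 0,"wx": 0,"wy": 0,"wz": 6.5,"grip": -1},
    {"x": 0,"y": 0,"z": 0,"wx": 0,"wy": 0,"wz": 0,"grip": -1},
  ],
)

```text
time: 7.4
tool_pos: [430.9, -90.3, 161.6]
orientation: [0.01, 3.141, -0.0]
wrist_force: [-0.2, -0.4, -0.1]
grip_width: -0.1
grasp_force: 0.0
```

```bash
cat >> h.py <<'E'
def pw(th,off,z=66,piv=None):
    p,A=fr();piv=p[:2] if piv is None else piv;a=p[2]-np.pi/2+th-.35
    return np.r_[piv+108*np.array([np.cos(a),np.sin(a)])-off*np.array([-np.sin(a),np.cos(a)]),z]
E
python3 - <<'E'
from h import *
np.set_printoptions(precision=2,suppress=True)
a=cams.get_image('side');b=cams.get_image('top')
cv2.imwrite('pics/side3c.png',cv2.resize(a[100:300,240:460],(660,600),interpolation=cv2.INTER_CUBIC))
for n in ['keeper_tip','post','pivot','keeper_hinge']:
  q=[cams.spot_point(n,c) for c in ('side','top')]
  for c,l in zip(('side','top'),q): print(n,c,[(np.round(x['at'],1),round(x['confidence'],2)) for x in l[:2]])
  if q[0] and q[1]: print('  ',tri(q[0][0]['at'],q[1][0]['at']))
p,A=fr();print('tip closed model',np.r_[p[:2]+A@[-52,80],58])
s=env.get_state();print(s['tool_pos'],s['orientation'],s['wrist_force'],s['time'],s['joint_pos'])
print('post start',pw(0,30),delta(pw(0,30))[0])
print('knob post',atz('top',[130+485*170/600,210+367*210/741],50))
E
```

```text
keeper_tip side [(array([219.5, 380. ]), 0.58), (array([181.3, 328.6]), 0.15)]
keeper_tip top [(array([198.2, 268.1]), 0.32)]
   (array([499.3 , -32.31, 127.2 ]), np.float64(146.7933292648982))
post side [(array([173.4, 344.2]), 0.65)]
post top [(array([237.2, 371.9]), 0.79)]
   (array([ 492.88, -271.94,   60.41]), np.float64(4.500101530900815))
pivot side [(array([205.6, 344.3]), 0.68), (array([239.8, 358.9]), 0.38)]
pivot top [(array([233. , 319.8]), 0.65)]
   (array([ 497.3 , -157.22,   46.32]), np.float64(13.89886103912128))
keeper_hinge side [(array([228.1, 330.2]), 0.67)]
keeper_hinge top [(array([230.5, 276.9]), 0.78), (array([190.8, 299.5]), 0.45)]
   (array([514.38, -62.9 ,  56.52]), np.float64(11.090902943316586))
tip closed model [416.49 -96.56  58.  ]
[430.9  -90.45 161.25] [-0.   -3.14 -0.  ] [ 0.32 -0.88  1.14] 7.9 [-0.15  0.29  0.3   2.15 -0.13  0.72  1.8 ]
post start [ 461.22 -262.31   66.  ] [ -3.06 -17.18   9.53]
knob post [ 428.45 -144.96   50.  ]
```

View pics/side3c.png

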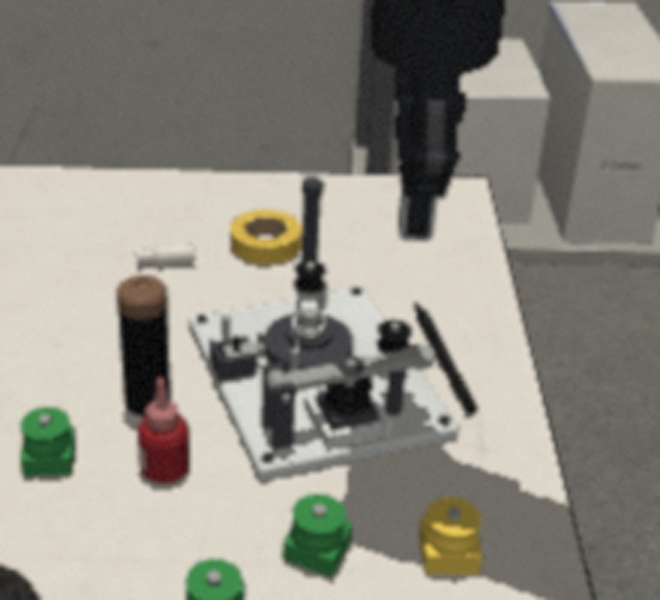

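The keeper lies down across the block, tip at crop (425,355), and the idler is still in its pocket. Now to the front side of the arm post.

>>> carry_out(
  plan=[
    {"x": -0.4,"y": -2.9,"z": 0,"wx": 0,"wy": 0,"wz": 0,"grip": -1},
    {"x": -0.4,"y": -2.9,"z": 0,"wx": 0,"wy": 0,"wz": 0,"grip": -1},
    {"x": -0.4,"y": -2.9,"z": 0,"wx": 0,"wy": 0,"wz": 0,"grip": -1},
    {"x": -0.4,"y": -2.9,"z": 0,"wx": 0,"wy": 0,"wz": 0,"grip": -1},
    {"x": -0.4,"y": -2.9,"z": 0,"wx": 0,"wy": 0,"wz": 0,"grip": -1},
    {"x": -0.4,"y": -2.9,"z": 0,"wx": 0,"wy": 0,"wz": 0,"grip": -1},
    {"x": 0,"y": 0,"z": 0,"wx": 0,"wy": 0,"wz": 0,"grip": -1},
    {"x": 0,"y": 0,"z": 2.4,"wx": 0,"wy": 0,"wz": 0,"grip": -1},
    {"x": 0,"y": 0,"z": 2.4,"wx": 0,"wy": 0,"wz": 0,"grip": -1},
    {"x": 0,"y": 0,"z": 2.4,"wx": 0,"wy": 0,"wz": 0,"grip": -1},
    {"x": 0,"y": 0,"z": 2.3,"wx": 0,"wy": 0,"wz": 0,"grip": -1},
    {"x": 0,"y": 0,"z": 0,"wx": 0,"wy": 0,"wz": 0,"grip": -1},
  ],
)

```text
time: 8.9
tool_pos: [451.9, -262.5, 62.7]
orientation: [-0.003, -3.135, -0.005]
wrist_force: [-0.4, 0.3, 0.4]
grip_width: -0.0
grasp_force: 0.0
```

```bash
python3 - <<'E'
from h import *
np.set_printoptions(precision=2,suppress=True)
a=cams.get_image('side');b=cams.get_image('top')
cv2.imwrite('pics/both4.png',np.hstack([cv2.resize(a[110:260,270:420],(400,400),interpolation=cv2.INTER_CUBIC),cv2.resize(b[180:300,290:410],(400,400),interpolation=cv2.INTER_CUBIC)]))
for n in ['post']:
  for c in ('side','top'): print(n,c,[(np.round(x['at'],1),round(x['confidence'],2)) for x in cams.spot_point(n,c)[:2]])
p,A=fr();print('closed tip px',px('side',np.r_[p[:2]+A@[-52,80],58]),'tcp',px('side',env.get_state()['tool_pos']),px('top',env.get_state()['tool_pos']))
print(env.get_state()['joint_pos'],env.get_state()['time'])
E
```

```text
post side [(array([169., 345.]), 0.86), (array([218.6, 385.3]), 0.25)]
post top [(array([238.7, 369.7]), 0.84)]
closed tip px (np.float64(219.00728954229658), np.float64(379.9055545512987)) tcp (np.float64(172.73378734133402), np.float64(358.78775928734666)) (np.float64(255.4125111296047), np.float64(369.42529820146876))
[ 0.23  0.59  0.27  1.98 -0.27  0.6   2.25] 9.1
```

View pics/both4.png

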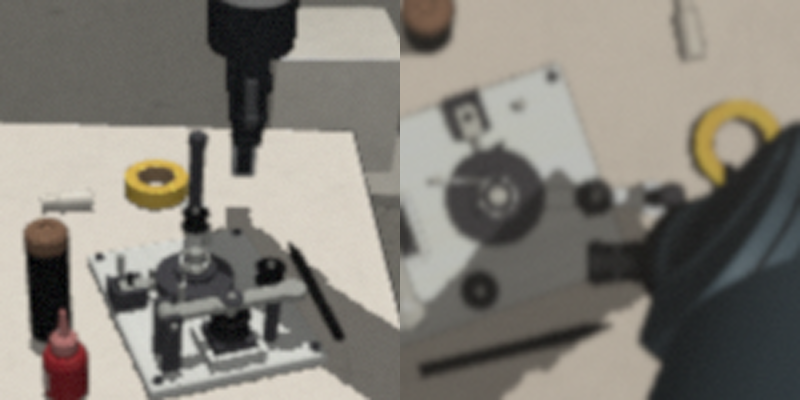

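The side view shows the finger beside the post at crop (243,172). The keeper tip sits at its closed pixel, (219,380). Now the push, starting with gentle contact.

>>> carry_out(
  plan=[
    {"x": -0.4,"y": 0,"z": 0,"wx": 0,"wy": 0,"wz": 0,"grip": -1},
    {"x": -0.4,"y": 0,"z": 0,"wx": 0,"wy": 0,"wz": 0,"grip": -1},
    {"x": -0.4,"y": 0,"z": 0,"wx": 0,"wy": 0,"wz": 0,"grip": -1},
    {"x": -0.4,"y": 0,"z": 0,"wx": 0,"wy": 0,"wz": 0,"grip": -1},
    {"x": -0.2,"y": 0,"z": 0,"wx": 0,"wy": 0,"wz": 0,"grip": -1},
    {"x": 0,"y": 0,"z": 0,"wx": 0,"wy": 0,"wz": 0,"grip": -1},
  ],
)

```text
time: 9.6
tool_pos: [473.4, -264.4, 66.5]
orientation: [0.003, 3.141, -0.0]
wrist_force: [0.2, -1.0, -0.6]
grip_width: -0.2
grasp_force: 0.0
```

>>> carry_out(
  plan=[
    {"x": -0.3,"y": 0,"z": 0,"wx": 0,"wy": 0,"wz": 0,"grip": -1},
    {"x": 0,"y": 0,"z": 0,"wx": 0,"wy": 0,"wz": 0,"grip": -1},
  ],
)

```text
time: 9.77
tool_pos: [474.7, -264.6, 66.1]
orientation: [-0.004, -3.14, -0.001]
wrist_force: [-4.1, -0.1, 3.0]
grip_width: 0.1
grasp_force: 1.8
```

>>> carry_out(
  plan=[
    {"x": -0.3,"y": 0,"z": 0,"wx": 0,"wy": 0,"wz": 0,"grip": -1},
    {"x": 0,"y": 0,"z": 0,"wx": 0,"wy": 0,"wz": 0,"grip": -1},
  ],
)

```text
time: 9.93
tool_pos: [478.0, -264.7, 66.1]
orientation: [-0.004, -3.14, -0.0]
wrist_force: [-3.9, -0.5, 0.4]
grip_width: -0.1
grasp_force: 1.9
```

>>> carry_out(
  plan=[
    {"x": -0.3,"y": 0,"z": 0,"wx": 0,"wy": 0,"wz": 0,"grip": -1},
    {"x": 0,"y": 0,"z": 0,"wx": 0,"wy": 0,"wz": 0,"grip": -1},
  ],
)

```text
time: 10.1
tool_pos: [481.5, -264.8, 66.2]
orientation: [-0.004, -3.141, 0.001]
wrist_force: [-3.3, -1.4, -0.3]
grip_width: 0.1
grasp_force: 2.0
```

```bash
python3 - <<'E'
import numpy as np
np.set_printoptions(precision=2,suppress=True)
th=np.linspace(.067,.70,19);ps=np.radians(15)*(th-.067)/.633
e=th-.009
F=np.c_[108*np.sin(e)-18*np.cos(ps),-108*np.cos(e)-18*np.sin(ps)]
for i in range(18):
    d=F[i+1]-F[i];c,s=np.cos(ps[i]),np.sin(ps[i]);tx=np.array([-c,-s]);ty=np.array([-s,c])
    print(round(th[i+1],3),d@tx/10,d@ty/10)
print(np.degrees(ps[1]),F[-1]-F[0])
E
```

```text
0.102 -0.37888651602501644 0.002498731590509351
0.137 -0.3782146354783403 0.0103016489793074
0.172 -0.37738199543792106 0.01808905251376775
0.208 -0.3763889499942468 0.025857630504124506
0.243 -0.37523592145218315 0.03360407926640217
0.278 -0.3739234001513954 0.04132510452736636
0.313 -0.37245194425781497 0.0490174228254269
0.348 -0.3708221795262806 0.05667776290699407
0.384 -0.36903479903441855 0.06430286711760985
0.419 -0.3670905628879158 0.07188949278730236
0.454 -0.3649902978972598 0.07943441360958153
0.489 -0.3627348972261453 0.08693442101345836
0.524 -0.36032532001162626 0.094386325527921
0.559 -0.3577625909562512 0.1017869581383248
0.594 -0.35504779989227203 0.10913317163402377
0.63 -0.3521821013182049 0.11642184194677525
0.665 -0.3491667139078442 0.12364986947929824
0.7 -0.3460029199920212 0.13081418042338971
0.8333333333333334 [63.18 19.93]
```

>>> carry_out(
  plan=[
    {"x": -0.38,"y": 0,"z": 0,"wx": 0,"wy": 0,"wz": -0.8,"grip": -1},
    {"x": -0.38,"y": 0.01,"z": 0,"wx": 0,"wy": 0,"wz": -0.8,"grip": -1},
    {"x": -0.38,"y": 0.02,"z": 0,"wx": 0,"wy": 0,"wz": -0.8,"grip": -1},
    {"x": -0.38,"y": 0.03,"z": 0,"wx": 0,"wy": 0,"wz": -0.8,"grip": -1},
    {"x": -0.38,"y": 0.03,"z": 0,"wx": 0,"wy": 0,"wz": -0.8,"grip": -1},
    {"x": -0.37,"y": 0.04,"z": 0,"wx": 0,"wy": 0,"wz": -0.8,"grip": -1},
    {"x": -0.37,"y": 0.05,"z": 0,"wx": 0,"wy": 0,"wz": -0.8,"grip": -1},
    {"x": -0.37,"y": 0.06,"z": 0,"wx": 0,"wy": 0,"wz": -0.8,"grip": -1},
    {"x": -0.37,"y": 0.06,"z": 0,"wx": 0,"wy": 0,"wz": -0.8,"grip": -1},
    {"x": -0.37,"y": 0.07,"z": 0,"wx": 0,"wy": 0,"wz": -0.8,"grip": -1},
    {"x": -0.37,"y": 0.08,"z": 0,"wx": 0,"wy": 0,"wz": -0.8,"grip": -1},
    {"x": -0.36,"y": 0.09,"z": 0,"wx": 0,"wy": 0,"wz": -0.8,"grip": -1},
    {"x": -0.36,"y": 0.09,"z": 0,"wx": 0,"wy": 0,"wz": -0.8,"grip": -1},
    {"x": -0.36,"y": 0.1,"z": 0,"wx": 0,"wy": 0,"wz": -0.8,"grip": -1},
    {"x": -0.36,"y": 0.11,"z": 0,"wx": 0,"wy": 0,"wz": -0.8,"grip": -1},
    {"x": 0,"y": 0,"z": 0,"wx": 0,"wy": 0,"wz": 0,"grip": -1},
  ],
)

```text
time: 11.43
tool_pos: [535.9, -252.2, 66.2]
orientation: [0.326, -3.125, 0.003]
wrist_force: [-4.8, -5.3, -0.7]
grip_width: 0.5
grasp_force: 2.8
```

>>> carry_out(
  plan=[
    {"x": -0.35,"y": 0.12,"z": 0,"wx": 0,"wy": 0,"wz": -0.8,"grip": -1},
    {"x": -0.35,"y": 0.12,"z": 0,"wx": 0,"wy": 0,"wz": -0.8,"grip": -1},
    {"x": 0,"y": 0,"z": 0,"wx": 0,"wy": 0,"wz": 0,"grip": -1},
  ],
)

```text
time: 11.68
tool_pos: [542.1, -248.5, 66.2]
orientation: [0.369, -3.12, 0.003]
wrist_force: [-5.4, -3.9, -1.3]
grip_width: -0.3
grasp_force: 2.9
```

```bash
python3 - <<'E'
from h import *
np.set_printoptions(precision=2,suppress=True)
a=cams.get_image('side');b=cams.get_image('top')
cv2.imwrite('pics/both5.png',np.hstack([cv2.resize(a[110:260,270:420],(400,400),interpolation=cv2.INTER_CUBIC),cv2.resize(b[180:300,290:410],(400,400),interpolation=cv2.INTER_CUBIC)]))
for n in ['post']:
  for c in ('side','top'): print(n,c,[(np.round(x['at'],1),round(x['confidence'],2)) for x in cams.spot_point(n,c)[:2]])
for t in (0,.5,.6,.665,.7,.8): print(t,px('side',pw(t,0,70)),px('top',pw(t,0,70)))
s=env.get_state();print(s['tool_pos'],s['wrist_force'],s['joint_pos'],s['time'])
E
```

```text
post side [(array([175.6, 317.2]), 0.71), (array([255.3, 293.1]), 0.2)]
post top []
0 (np.float64(171.99045868386509), np.float64(344.127685879073)) (np.float64(238.8678795533354), np.float64(368.40403707958245))
0.5 (np.float64(174.16516651180223), np.float64(322.61574393527536)) (np.float64(215.08665784153536), np.float64(362.4016375489351))
0.6 (np.float64(175.27604247928724), np.float64(318.67141918121473)) (np.float64(210.86216070423063), np.float64(359.8502939002869))
0.665 (np.float64(176.11402605027192), np.float64(316.2096788251647)) (np.float64(208.26183113332908), np.float64(357.97583997525743))
0.7 (np.float64(176.60233810471178), np.float64(314.9211783098991)) (np.float64(206.9136381368191), np.float64(356.89927978573627))
0.8 (np.float64(178.1372547075142), np.float64(311.3970815613015)) (np.float64(203.2784348549267), np.float64(353.57784143255276))
[ 541.34 -248.93   66.23] [-5.49 -4.06 -0.02] [ 0.19  0.67  0.22  1.8  -0.21  0.69  2.34] 11.8833
```

View pics/both5.png

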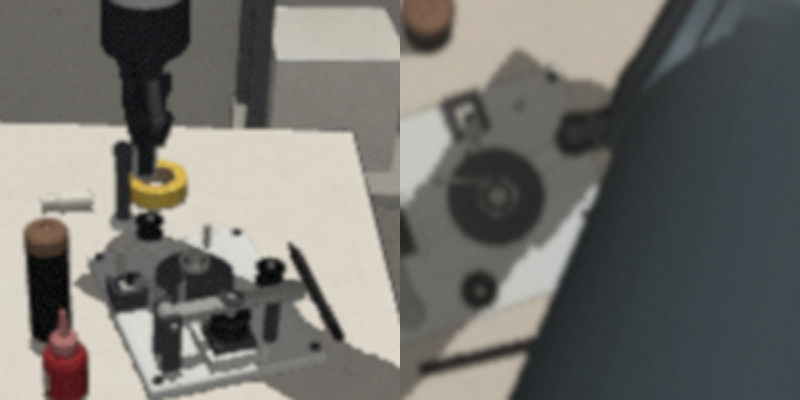

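The side view shows the post carried back (crop (122,180)), with the finger behind it at θ ≈ 0.65. The measured force (6.8 N, direction about 0.64 rad) agrees. A little further, then hold.

>>> carry_out(
  plan=[
    {"x": -0.25,"y": 0.1,"z": 0,"wx": 0,"wy": 0,"wz": 0,"grip": -1},
    {"x": -0.25,"y": 0.1,"z": 0,"wx": 0,"wy": 0,"wz": 0,"grip": -1},
    {"x": 0,"y": 0,"z": 0,"wx": 0,"wy": 0,"wz": 0,"grip": -1},
    {"x": 0,"y": 0,"z": 0,"wx": 0,"wy": 0,"wz": 0,"grip": -1},
    {"x": 0,"y": 0,"z": 0,"wx": 0,"wy": 0,"wz": 0,"grip": -1},
    {"x": 0,"y": 0,"z": 0,"wx": 0,"wy": 0,"wz": 0,"grip": -1},
  ],
)

```text
time: 12.38
tool_pos: [545.6, -245.9, 66.2]
orientation: [0.367, -3.119, 0.003]
wrist_force: [-5.0, -5.8, 0.4]
grip_width: 0.3
grasp_force: 3.1
```

```bash
python3 - <<'E'
from h import *
np.set_printoptions(precision=2,suppress=True)
a=cams.get_image('side')
for n in ['post','keeper_tip']: print(n,[(np.round(x['at'],1),round(x['confidence'],2)) for x in cams.spot_point(n,'side')[:2]])
for i in range(2):
  cams.get_image('side');s=env.get_state();print(s['tool_pos'],s['wrist_force'],s['time'])
E
```

```text
post [(array([176.4, 311.9]), 0.8)]
keeper_tip [(array([219. , 378.9]), 0.79)]
[ 545.61 -245.99   66.21] [-4.84 -5.05  0.25] 12.5833
[ 545.63 -245.93   66.21] [-5.28 -4.72  0.09] 12.6333
```

```bash
python3 -c "
from cell import job; print(job.finish_job())"
```

```text
the job is handed in; nothing more can be done
None
```

I closed the keeper fully over the idler block first, then pushed the tensioner arm past its click to about 0.7 rad. I handed the job in at about 12.6 s with the arm still holding it there at about 7 N; no verdict was returned.

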